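Find and mark the rubbing spot of a tube carousel

TASK

The empty tube carousel rubs on its guide shoe at one place in its turn. Turn the tray slowly, feel for the place where it drags hardest and stop it there; then mark the place by pushing the blanking plug from the wooden rack gently and fully home in the socket nearest the guide shoe, and leave the tray standing on its rubbing spot. Do not push on the guide block or disturb the other vessels on the bench.

Things in the scene. Friction and masses are not known exactly. Their poses are not given: they have to be found in the camera images.
- unit: Grey carousel housing, 250 x 300 x 49 mm, fixed to the bench. Origin on the bench, below the tray's axis. Its -y side carries the guide block, its +y side the display and keys.
- tray: White round tray, 214 mm across, turning on the unit about its own vertical z axis without end stop, with a light even bearing drag (about 0.05 to 0.1 N m). Origin on that axis, 55 mm above the bench; the disc's top is 20 mm above the origin. Its x axis points to the turning knob. Ten sockets stand on it on a circle of 85 mm radius, at angles 18 + 36 k degrees from its x axis.
- socket (a point): Centre of the rim of one of the ten equal upright open sockets, the one 18 degrees anticlockwise of the turning knob seen from above: 25 mm outside, 18 mm bore, 22 mm high above the disc (rim 97 mm above the bench).
- turning_knob (a point): Centre of the top of the grey knob used to turn the tray by hand: a free-turning sleeve, 18 mm in diameter, from 24 to 70 mm above the disc (top 145 mm above the bench), on a pin 50 mm from the axis. Held in the fingers it spins freely on its pin, so the tray can be led round its full turn without turning the hand.
- guide_block: Aluminium block, 34 x 30 x 34 mm, with a white nylon shoe sprung towards the rim; fixed on the unit beside the tray. Origin on the unit's top below the shoe's face, 110 mm from the tray's axis, its y axis pointing to the axis.
- guide_face (a point): Middle of the shoe's face, 110 mm from the axis, 70 mm above the bench. Somewhere the tray's rim is out of round by about 2.5 mm, too little to see; as that place passes the shoe, over some 10 degrees either side, the shoe yields (3 N per mm, up to 7.5 N) and the drag rises by some 0.3 to 0.5 N m, most near the middle.
- plug: Black rubber blanking plug, standing in the rack: shank 16 mm in diameter and 18 mm long with a tapered foot, flange 26 mm across and 5 mm thick, round grip stem 16 mm in diameter and 42 mm high above it. Origin at the centre of the shank's foot, z up the stem. Fully home its flange rests on the socket's rim, its foot 18 mm below that rim.
- rack: Wooden block, 50 x 150 x 30 mm, fixed to the bench, four holes 19 mm wide along its y axis at -52.5, -17.5, 17.5 and 52.5 mm. The plug stands in one of the two outer holes with its flange on the rack's top, 30 mm above the bench; the vial in the other. Origin at the centre of the underside.
- vial: Amber vial with white cap, 16 mm in diameter, 58 mm high, in the rack; to be left alone. Origin at its foot.
- beaker: Glass beaker with three test tubes, 70 mm across, 160 mm high; to be left alone. Origin at its foot.
- dropper: Small white dropper bottle, 32 mm across, 75 mm high; to be left alone. Origin at its foot.
- reagent: Green glass reagent bottle with stopper, 52 mm across, 106 mm high; to be left alone. Origin at its foot.

How it is judged:
By the outcome, as a careful person would: the job done as asked, in the order asked, and still so for the second after the job is handed in, with the robot touching nothing.
It also fails if it takes over 72 s, if anything falls off the work surface, if the arm or the gripper's body presses on something with over 40 N, if the wrist force passes 120 N, or if a joint passes its speed limit or range.

ROBOT

A 7-joint arm with a two-finger parallel gripper is mounted at the origin on the work surface. World frame = base frame: x ahead of the robot, y to its left, z up, the work surface at z = 0. Lengths are in m, angles in rad, forces in N, time in s.
With the tool pointing down it reaches from about 0.35 to 0.9 m from the base axis. Payload 19.9 kg.
Tool frame: the origin (TCP) lies between the finger pads; the fingertips stand 19 mm ahead of it and the grasp point (between the pads) is the TCP; z points along the fingers, y is the direction in which the jaws open and shut (so a half turn about z gives the same grasp; the last joint's range is limited). The gripper opens to 94 mm and grips with 3 to 60 N. Pads are 16 mm wide; open, the fingers measure 119 mm over their backs; the gripper's body (75 mm by 177 mm) begins 78 mm behind the grasp point.
Start: joints at [-1.2, 0.417, -0.01, 1.614, 0.005, 1.111, -0.053], TCP at [0.25, 0.573, 0.224] pointing down, gripper open.
Joint ranges: [-2.81, 2.81], [-0.39, 2.02], [-1.27, 1.25], [0.06, 2.57], [-1.19, 4.33], [0.19, 2], [-2.82, 2.82]. Speed limits (rad/s): [1.89, 1.89, 2.39, 2.39, 3.01, 3.01, 3.01].

INTERFACE

Orientations are given as a 3x3 rotation matrix whose columns are the frame's x, y, z axes.
In Python, from rig import robot gives the robot as it stands. Calls block until the motion is done:
- robot.move_ptp(position, orientation): joint-space move of the TCP to a pose.
- robot.move_linear(position, velocity=0.15, frame=None, threshold=None): straight line of the TCP; frame=None keeps the orientation; velocity is the mean speed in m/s. With threshold (N) it stops when the force on the tool has changed by that much, and returns True; else False.
- robot.goto_joints(angles): joint-space move.
- robot.gripper_to(opening): finger opening in m; the grip force is fixed at half the most; returns when the fingers have stopped.
- robot.pause(seconds).
- robot.ik(position, orientation): joint angles nearest the present ones, or None.
- robot.get_state(): the state.
- robot.grab_frame(name): name is "scene" or "top" or "wrist"; returns the picture (384x512x3 uint8, red, green, blue); there is no depth.
- robot.camera_info(name): a dict with "fx", "fy", "cx", "cy" (pixels), "dist" ([k1, k2, p1, p2, k3] as OpenCV has them; the pictures are not rectified), "rvec" (rotation vector, rad) and "tvec" (3), from world to camera coordinates, as OpenCV has them. Camera axes: x right, y down, z forward; pixel columns grow to the right and rows downward; lengths in m; the calibration is good to about 2 mm. A picture is of the moment at which its call begins: read the wrist's pose just before it. camera_info takes no time and is no camera call; for the wrist camera it gives the pose at the moment of the call.
A pose or a line that the arm cannot do raises robot.PlanningError and nothing moves.
- robot.sign_off(): hands the job in, once; it reports no verdict.
The state is a dict: "time": time; "qpos": joint angles; "joint_vel": joint speeds; "effort": joint torques, N m; "ee_pos": TCP position; "tool_rot": TCP orientation; "force": force on the tool from outside, world axes, zero at the start; "moment": the same for the moment, N m; "opening": finger opening in m.
Only numpy, scipy, OpenCV 4.12 (cv2) and the standard library are available. Lean on these libraries where they do the work, as an engineer would, in place of code of your own. Each camera call takes 0.05 s, during which the arm holds its last target.

## Working session

There is one attempt and no reset: what is moved stays moved. The work goes in short steps, each a Python script; the robot and the scene stay as the last script left them, time stands still between calls to the robot, and variables do not carry over. Pictures are saved under pics/ and viewed, and the job is handed in when it is done.

```bash
ls -la; mkdir -p pics; python3 - <<'E'
from rig import robot
import cv2, numpy as np
for n in ["scene","top","wrist"]:
    i=robot.camera_info(n); print(n,{k:np.round(v,4).tolist() for k,v in i.items()})
    im=robot.grab_frame(n); cv2.imwrite(f"pics/{n}0.png",im[:,:,::-1])
s=robot.get_state(); print(s)
E
```

```text
total 12
drwxr-xr-x  3 agent agent 4096 Dec  6 06:27 .
drwxr-xr-x 23 root  root  4096 Dec  6 06:27 ..
drwxr-xr-x  2 agent agent 4096 Dec  6 06:27 pics
scene {'fx': 476.8413, 'fy': 476.8413, 'cx': 260.8674, 'cy': 187.1519, 'dist': [-0.0141, 0.0, 0.0, 0.0, 0.0], 'rvec': [1.8693, 1.2113, -0.6771], 'tvec': [-0.2535, -0.1954, 1.6932]}
top {'fx': 500.1473, 'fy': 500.1473, 'cx': 258.6334, 'cy': 185.9663, 'dist': [-0.2059, 0.0, 0.0, 0.0, 0.0], 'rvec': [2.1823, -2.1385, 0.0946], 'tvec': [0.0281, 0.5816, 1.3108]}
wrist {'fx': 279.3499, 'fy': 279.3499, 'cx': 250.9814, 'cy': 193.1293, 'dist': [-0.0668, 0.0, 0.0, 0.0, 0.0], 'rvec': [-2.4293, -1.5896, -0.2185], 'tvec': [-0.6243, -0.0288, 0.392]}
{'time': 0.15, 'qpos': array([-1.20047145,  0.41784652, -0.01031924,  1.61399227,  0.00468992,
        1.11065428, -0.05298393]), 'joint_vel': array([-0.00058599, -0.00038176,  0.00056876, -0.00368109, -0.00081746,
       -0.00107653,  0.0018508 ]), 'effort': array([-5.00922840e-05, -8.51530766e+01,  6.38535451e-01, -4.26124835e+01,
       -4.88095335e-02,  1.72551483e-02,  1.18482744e-04]), 'ee_pos': array([0.25007429, 0.57252804, 0.2239812 ]), 'tool_rot': array([[-9.16405470e-01,  4.00251081e-01, -2.95670903e-04],
       [ 4.00251186e-01,  9.16405100e-01, -8.25033476e-04],
       [-5.92662176e-05, -8.74407820e-04, -9.99999616e-01]]), 'force': array([0.07684466, 0.43380901, 0.2021473 ]), 'moment': array([ 0.06028564,  0.00522159, -0.02005818]), 'opening': 0.09376462638458191}
```

View pics/top0.png

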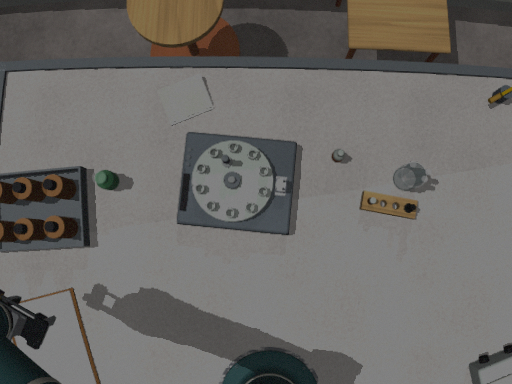

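View pics/scene0.png

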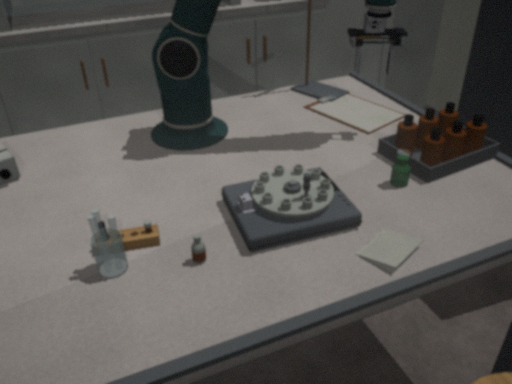

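View pics/wrist0.png

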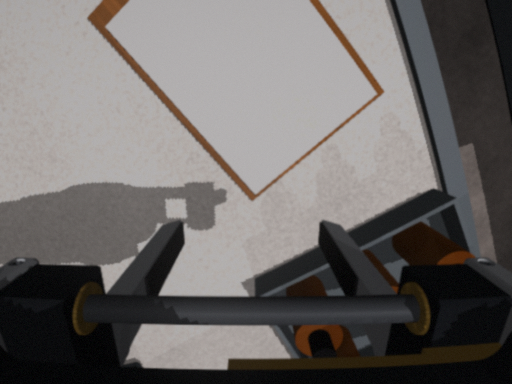

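The top view shows the unit near (240,183), with the guide block at (283,185) and the knob at about (226,160). The rack is at (390,204) with the black plug at (410,208), and the beaker is near it at (408,178). Next I'll zoom in for measurements.

```bash
cat > h.py <<'E'
import cv2, numpy as np
from rig import robot
def ray(name,px,info=None):
    i=info or robot.camera_info(name)
    K=np.array([[i["fx"],0,i["cx"]],[0,i["fy"],i["cy"]],[0,0,1.]])
    R=cv2.Rodrigues(np.array(i["rvec"],float))[0]; t=np.array(i["tvec"],float)
    u=cv2.undistortPoints(np.array(px,float).reshape(-1,1,2),K,np.array(i["dist"],float)).reshape(-1,2)
    d=np.c_[u,np.ones(len(u))]@R
    return -R.T@t,d
def onz(name,px,z,info=None):
    c,d=ray(name,px,info); return c+d*((z-c[2])/d[:,2])[:,None]
def proj(name,P,info=None):
    i=info or robot.camera_info(name)
    K=np.array([[i["fx"],0,i["cx"]],[0,i["fy"],i["cy"]],[0,0,1.]])
    return cv2.projectPoints(np.array(P,float).reshape(-1,1,3),np.array(i["rvec"],float),np.array(i["tvec"],float),K,np.array(i["dist"],float))[0].reshape(-1,2)
def down(a):  # tool down, jaw (y) axis at angle a from world x
    y=np.array([np.cos(a),np.sin(a),0]); z=np.array([0,0,-1.]); x=np.cross(y,z)
    return np.c_[x,y,z]
def save(im,fn,box=None,s=1):
    if box: im=im[box[1]:box[3],box[0]:box[2]]
    im=cv2.resize(im,None,fx=s,fy=s,interpolation=cv2.INTER_CUBIC); cv2.imwrite("pics/"+fn,im[:,:,::-1])
E
python3 - <<'E'
from h import *
im=cv2.imread("pics/top0.png")[:,:,::-1]
save(im,"top0a.png",(170,120,310,245),5)
save(im,"top0b.png",(320,130,450,230),6)
hsv=cv2.cvtColor(np.ascontiguousarray(im),cv2.COLOR_RGB2HSV)
print(im[183,215],im[140,195],im[208,410],im[250,300])
# unit outline: dark grey
g=cv2.cvtColor(np.ascontiguousarray(im),cv2.COLOR_RGB2GRAY)
m=((g<110)).astype(np.uint8); m[:125]=0;m[240:]=0;m[:,:172]=0;m[:,308:]=0
cs=cv2.findContours(m,cv2.RETR_EXTERNAL,cv2.CHAIN_APPROX_NONE)[0]
c=max(cs,key=cv2.contourArea); r=cv2.minAreaRect(c); b=cv2.boxPoints(r)
print(r,np.round(onz("top",b,0.049),4).tolist())
E
```

```text
[128 131 128] [68 74 77] [20 16 18] [129 124 124]
((239.46038818359375, 182.89602661132812), (119.70295715332031, 95.42405700683594), 5.710593223571777) [[0.4723, 0.2585, 0.049], [0.7285, 0.2427, 0.049], [0.7012, -0.0785, 0.049], [0.4481, -0.0566, 0.049]]
```

```bash
echo
```

```text
(no output)
```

View pics/top0a.png

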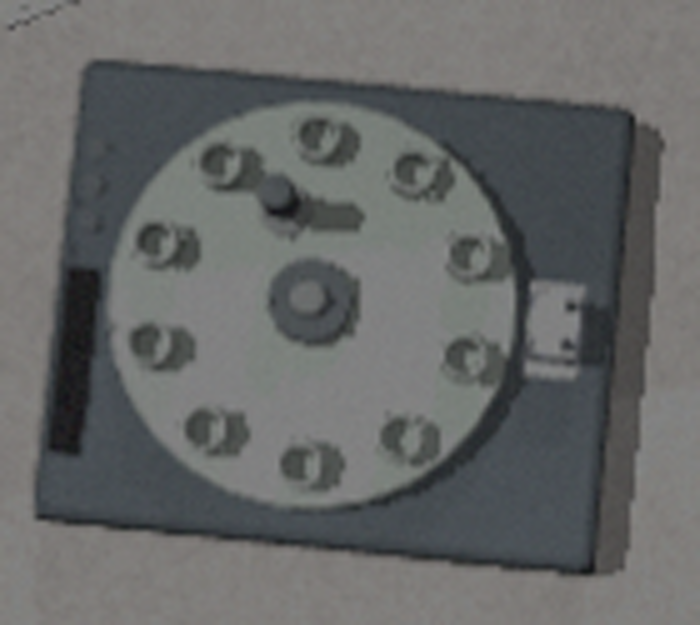

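View pics/top0b.png

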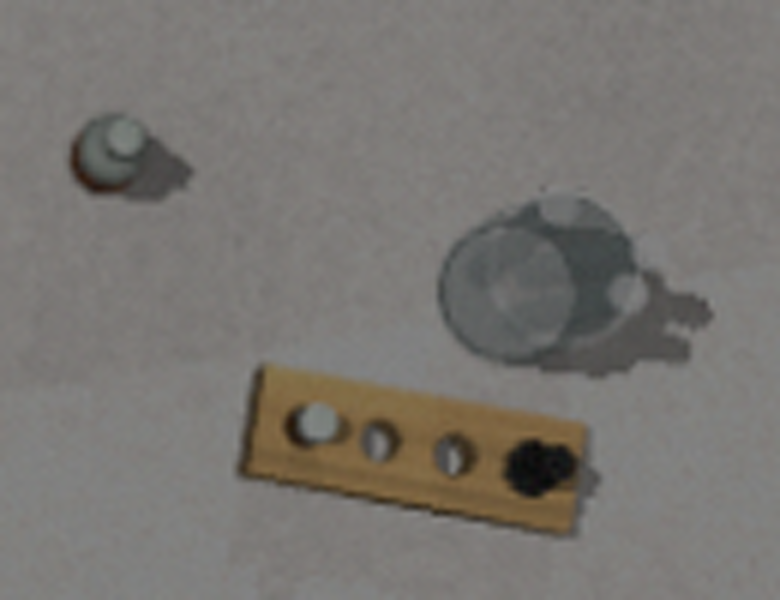

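```bash
python3 - <<'E'
from h import *
im=np.ascontiguousarray(cv2.imread("pics/top0.png")[:,:,::-1]); g=cv2.cvtColor(im,cv2.COLOR_RGB2GRAY)
# tray disc: bright within unit
m=(g>100).astype(np.uint8); m[:138]=0;m[223:]=0;m[:,:189]=0;m[:,276:]=0
# keep inside unit: mask by eroded box
b=np.array([[188,133],[299,142],[293,236],[178,225]]);bm=np.zeros_like(m);cv2.fillConvexPoly(bm,b,1);bm=cv2.erode(bm,np.ones((7,7)))
m*=bm
m=cv2.morphologyEx(m,cv2.MORPH_OPEN,np.ones((5,5)))
cs=cv2.findContours(m,cv2.RETR_EXTERNAL,cv2.CHAIN_APPROX_NONE)[0]
c=cv2.convexHull(max(cs,key=cv2.contourArea)); 
P=onz("top",c[:,0,:],.075)[:,:2]
A=np.c_[2*P,np.ones(len(P))];s=np.linalg.lstsq(A,(P**2).sum(1),rcond=None)[0]
print("tray c,r",s[:2],np.sqrt(s[2]+s[:2]@s[:2]),cv2.boundingRect(c))
off=np.array([170,120])
sock=np.array([[322,138],[228,165],[165,243],[152,346],[211,430],[306,464],[406,437],[466,358],[470,255],[414,172]])/5+off
S=onz("top",sock,.097)[:,:2]
A=np.c_[2*S,np.ones(10)];q=np.linalg.lstsq(A,(S**2).sum(1),rcond=None)[0]; c=q[:2];print("sock c,r",c,np.sqrt(q[2]+c@c))
ang=np.degrees(np.arctan2(*(S-c).T[::-1]));print(np.round(ang,1))
ph=ang%36; print("phase",np.round(ph,1))
kn=onz("top",np.array([[278,190]])/5+off,.145)[0,:2];print("knob",kn,np.linalg.norm(kn-c),np.degrees(np.arctan2(*(kn-c)[::-1])))
gb=onz("top",np.array([[527,325],[527,285],[525,375]])/5+off,.083);print("guide",gb)
off=np.array([320,130])
pl=np.array([[557,462],[525,472]])/6+off
print("plug top",onz("top",pl[:1],.077),"flange",onz("top",pl[1:],.035))
print("rack corners",onz("top",np.array([[262,365],[588,425],[575,535],[245,472]])/6+off,.03))
print("beaker foot",onz("top",np.array([[510,290]])/6+off,.005),"top",onz("top",np.array([[565,285]])/6+off,.16))
T=robot.get_state();c,d=ray("wrist",[[256,192]]);print("cam in tool",T["tool_rot"].T@(c-T["ee_pos"]),T["tool_rot"].T@d[0], "topcam",ray("top",[[0,0]])[0])
E
```

```text
tray c,r [0.59010891 0.10957825] 0.10536663135715456 (192, 141, 81, 80)
sock c,r [0.58743072 0.10558788] 0.0838572383374871
[  -1.6   33.3   69.6  106.8  143.1  179.  -144.4 -109.3  -72.4  -36.5]
phase [34.4 33.3 33.6 34.8 35.1 35.  35.6 34.7 35.6 35.5]
knob [0.63689596 0.12106609] 0.05183034324807824 17.37546322436466
guide [[ 0.57878342 -0.00411047  0.083     ]
 [ 0.59953801 -0.00374794  0.083     ]
 [ 0.55291767 -0.00354023  0.083     ]]
plug top [[ 0.52857241 -0.36581894  0.077     ]] flange [[ 0.52665977 -0.36334219  0.035     ]]
rack corners [[ 0.57327909 -0.24350845  0.03      ]
 [ 0.54874239 -0.39450996  0.03      ]
 [ 0.49878348 -0.38811837  0.03      ]
 [ 0.5250076  -0.23585978  0.03      ]]
beaker foot [[ 0.61276542 -0.36543474  0.005     ]] top [[ 0.59589861 -0.3452573   0.16      ]]
cam in tool [ 7.84572973e-02 -1.42763669e-04 -1.60604001e-01] [-0.26732     0.01791078  0.96361731] topcam [0.44233011 0.01690694 1.3642547 ]
```

```bash
python3 - <<'E'
from h import *
a=np.radians(78)
print(robot.ik([.637,.121,.22],down(a)))
robot.move_ptp([.637,.121,.22],down(a))
robot.gripper_to(.045)
i=robot.camera_info("wrist");im=robot.grab_frame("wrist");save(im,"w1.png",None,1.5)
np.save("w1.npy",im); import pickle;pickle.dump(i,open("w1.pkl","wb"))
s=robot.get_state();print(s["time"],s["ee_pos"],s["force"],s["moment"],s["opening"],s["qpos"])
E
```

```text
[-0.42820047  0.47292418  0.26770423  1.56288526 -0.13401066  1.12385343
  1.23085632]
3.225 [0.63699207 0.12098441 0.22000992] [-0.13901999 -0.02158099  0.14934784] [-0.01367458 -0.0208757  -0.03328347] 0.04511765931973036 [-0.42818538  0.47290244  0.26772488  1.56289735 -0.13403999  1.12387504
  1.23084832]
```

View pics/w1.png

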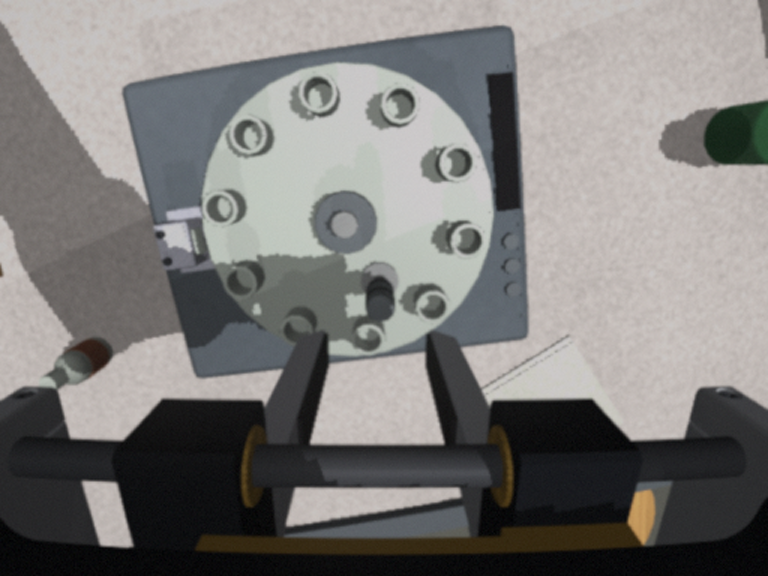

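The wrist view shows all the sockets, with rims at (319,94), (399,103), (456,160), (466,238), (432,302), (222,207) and (250,133). The knob's top is near (379,304), between the fingers as planned.

```bash
python3 - <<'E'
from h import *
import pickle
im=np.load("w1.npy");i=pickle.load(open("w1.pkl","rb"))
S=onz("wrist",np.array([[319,94],[399,103],[456,160],[466,238],[432,302],[222,207],[250,133]])/1.5,.097,i)[:,:2]
A=np.c_[2*S,np.ones(len(S))];q=np.linalg.lstsq(A,(S**2).sum(1),rcond=None)[0]; c=q[:2];print("sock c,r",c,np.sqrt(q[2]+c@c))
ang=np.degrees(np.arctan2(*(S-c).T[::-1]));print(np.round(ang,1),np.round(ang%36,1))
k=onz("wrist",np.array([[379,304]])/1.5,.145,i)[0,:2];print("knob",k,np.linalg.norm(k-c),np.degrees(np.arctan2(*(k-c)[::-1])))
gf=onz("wrist",np.array([[203,240]])/1.5,.07,i);print(gf)
save(im,"w1k.png",(220,160,290,240),7)
print(proj("wrist",[[.586,.1056,.097],[.637,.121,.145],[.637,.121,.10]],i)*1.5)
E
```

```text
sock c,r [0.58764296 0.10941552] 0.08318262528915372
[ 178.4  142.7  107.    70.6   35.1 -109.3 -145.8] [34.4 34.7 35.  34.6 35.1 34.7 34.2]
knob [0.63400527 0.12291442] 0.04828752022340706 16.233504515044174
[[ 0.58042959 -0.00104071  0.07      ]]
[[338.71626874 220.9591194 ]
 [376.88143647 309.35684089]
 [376.83072036 288.88676076]]
```

View pics/w1k.png

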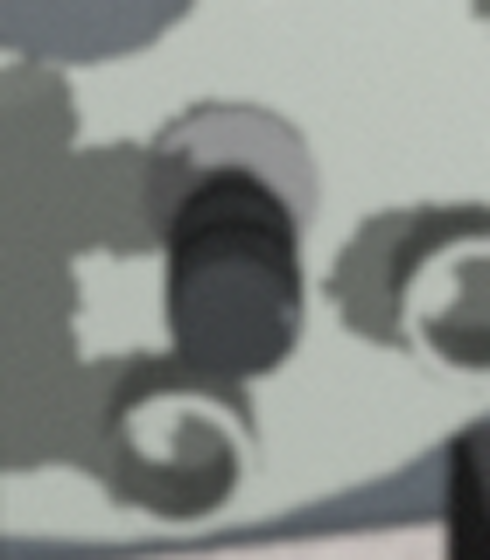

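```bash
python3 - <<'E'
from h import *
k=[.6359,.1225]
robot.move_linear(k+[.16],velocity=.15)
print(robot.move_linear(k+[.124],velocity=.08,threshold=8))
s=robot.get_state();print(s["time"],s["force"])
robot.gripper_to(.0)
s=robot.get_state();print(s["time"],s["ee_pos"],s["force"],s["moment"],s["opening"])
c=np.array([.588,.108]);r=.05;a0=np.arctan2(.1225-.108,.6359-.588)
for j in range(1,4):
    a=a0+np.radians(6*j)
    robot.move_linear([*(c+r*np.array([np.cos(a),np.sin(a)])),.124],velocity=.03)
    s=robot.get_state();e=np.array([np.cos(a),np.sin(a)]);t=np.array([-e[1],e[0]])
    f=s["force"][:2];print(s["time"],s["ee_pos"],np.round([f@e,f@t,s["force"][2]],2))
E
```

```text
True
4.2167 [-2.09148123 -1.48749407 15.92315485]
4.7583 [0.63537455 0.12247095 0.12564323] [ 0.61245542  0.25072334 -6.12305959] [-0.00258601 -0.19859316  0.02543373] 0.017547631272680036
5.0917 [0.63408492 0.1273746  0.12535582] [-9.76  1.57 19.87]
5.4167 [0.63191742 0.1320543  0.12535423] [-8.37  1.19 18.9 ]
5.7417 [0.6293239  0.13645855 0.12536403] [-6.75  1.46 16.71]
```

```bash
python3 - <<'E'
from h import *
c=np.array([.5876,.108]);r=.05
p=robot.get_state()["ee_pos"][:2]-c;a=np.arctan2(p[1],p[0])
log=[];hit=0
for j in range(1,70):
    a+=np.radians(5); e=np.array([np.cos(a),np.sin(a)]);t=np.array([-e[1],e[0]])
    robot.move_linear([*(c+r*e),.1257],velocity=.03)
    s=robot.get_state();f=s["force"][:2]
    q=s["ee_pos"][:2]-c
    log.append((s["time"],np.degrees(a),np.degrees(np.arctan2(q[1],q[0])),f@e,f@t,s["force"][2],*c,*s["ee_pos"]))
    c=c+np.clip(.4*e*(f@e)/14000,-.0005,.0005)
    if f@t<-4: hit=1
    if hit and f@t>-2.5: break
    if np.linalg.norm(s["force"])>45: print("big");break
np.save("log1.npy",log)
for l in log: print(np.round(l[:6],1),np.round(np.array(l[6:8])*1e3,1))
E
```

```text
[ 6.  39.3 40.   2.9  0.9 -3.7] [587.6 108. ]
[ 6.3 44.3 44.7  5.4  0.3 -5.4] [587.7 108.1]
[ 6.6 49.3 49.6  4.7  1.7 -5. ] [587.8 108.2]
[ 6.9 54.3 54.5  5.5  1.4 -6. ] [587.9 108.3]
[ 7.2 59.3 59.4  5.7  0.1 -5.6] [588.  108.4]
[ 7.5 64.3 64.4  6.1  1.6 -6.2] [588.  108.5]
[ 7.8 69.3 69.3  5.5  1.  -5.1] [588.1 108.7]
[ 8.1 74.3 74.3  3.7  1.1 -5.2] [588.2 108.8]
[ 8.4 79.3 79.4  4.   1.3 -5.9] [588.2 108.9]
[ 8.7 84.3 84.4  4.2  0.9 -5.8] [588.2 109. ]
[ 9.  89.3 89.4  3.3  0.4 -6.2] [588.2 109.2]
[ 9.2 94.3 94.5  3.4  0.8 -7.2] [588.2 109.3]
[ 9.5 99.3 99.7  2.9  1.3 -6.4] [588.2 109.4]
[  9.8 104.3 104.7   2.1   1.1  -7.2] [588.2 109.4]
[ 10.1 109.3 109.7   1.5   0.9  -8.6] [588.2 109.5]
[ 10.4 114.3 114.7   1.3   0.8  -7.7] [588.2 109.5]
[ 10.7 119.3 119.7   2.8  -0.3  -9. ] [588.2 109.6]
[ 11.  124.3 124.7   1.8   0.6  -8.2] [588.1 109.6]
[ 11.3 129.3 129.7   2.8   1.3  -9.3] [588.1 109.7]
[ 11.6 134.3 134.8   2.4   1.5  -9.5] [588.  109.7]
[ 11.9 139.3 139.8   3.5   1.9  -9.5] [588.  109.8]
[ 12.2 144.3 144.8   3.7   0.9  -9.6] [587.9 109.9]
[ 12.5 149.3 149.8   3.3   0.5 -10
[... 1887 characters left out ...]
5] [586.6 108.6]
[ 22.7 324.3 -35.2   1.9   1.6 -12. ] [586.7 108.5]
[ 2.300e+01  3.293e+02 -3.020e+01  8.000e-01 -1.000e-01 -1.330e+01] [586.7 108.5]
[ 23.2 334.3 -25.2   1.6   2.2 -12.7] [586.8 108.5]
[ 23.5 339.3 -20.2   2.6   1.3 -12.6] [586.8 108.4]
[ 23.8 344.3 -15.1   3.7   0.8 -11.9] [586.9 108.4]
[ 24.1 349.3 -10.1   3.    0.8 -11.9] [587.  108.4]
[ 24.4 354.3  -5.1   3.1   1.3 -12.2] [587.1 108.4]
[ 2.470e+01  3.593e+02 -1.000e-01  1.300e+00  1.600e+00 -1.160e+01] [587.2 108.4]
[ 25.  364.3   4.9   1.8   0.7 -10.4] [587.2 108.4]
[ 25.3 369.3   9.9   1.9   1.5 -10.7] [587.2 108.4]
[ 25.6 374.3  14.9   1.6   0.5 -10.8] [587.3 108.4]
[ 25.9 379.3  19.9   2.1   0.8 -10.5] [587.3 108.4]
```

```bash
cat >> h.py <<'E'
C=np.array([.58725,.10925])
def lead(deg,v,z=.1250,r=.0502):
    a=np.radians(deg);e=np.array([np.cos(a),np.sin(a)]);t=np.array([-e[1],e[0]])
    robot.move_linear([*(C+r*e),z],velocity=v)
    s=robot.get_state();f=s["force"][:2];q=s["ee_pos"][:2]-C
    return (s["time"],deg,np.degrees(np.arctan2(q[1],q[0]))%360,f@e,f@t,s["force"][2])
E
python3 - <<'E'
from h import *
L=[]
for d in np.arange(369,250,-10.): L.append(lead(d,.06))
for d in np.arange(256,221,-2.): L.append(lead(d,.02))
np.save("log2.npy",L)
for l in L: print(np.round(l,1))
E
```

```text
[ 26.2 369.    8.   -4.4  -0.5   2.4]
[ 26.5 359.  358.6  -5.4  -0.9   3.9]
[ 26.8 349.  348.6  -6.3  -0.7   5.5]
[ 27.1 339.  338.4  -5.2  -1.3   6.2]
[ 27.4 329.  328.4  -4.8  -0.8   5.8]
[ 27.7 319.  318.4  -5.2  -0.8   6.1]
[ 28.  309.  308.5  -5.9  -0.6   6.2]
[ 28.3 299.  298.5  -5.6  -0.7   6.3]
[ 28.6 289.  288.5  -4.9  -0.8   6.6]
[ 28.9 279.  278.6  -4.9  -1.    6.3]
[ 29.2 269.  268.7  -4.9  -1.2   5.5]
[ 29.5 259.  259.   -5.1  -0.9   5.3]
[ 29.7 256.  256.3  -5.   -1.    6.2]
[ 30.  254.  254.4  -5.3  -1.    6.3]
[ 30.2 252.  252.4  -3.   -1.    6.9]
[ 30.5 250.  250.4  -3.3  -0.8   7.6]
[ 30.7 248.  248.4  -3.7   0.5   7.1]
[ 3.100e+01  2.460e+02  2.466e+02 -3.100e+00 -1.000e-01  6.000e+00]
[ 31.2 244.  244.8  -4.3   2.4   6.8]
[ 31.5 242.  243.1  -4.6   3.1   4.7]
[ 31.7 240.  241.3  -3.2   5.    4.6]
[ 32.  238.  239.4  -4.5   4.8   3.7]
[ 32.2 236.  237.4  -4.8   4.8   3.6]
[ 32.5 234.  235.1  -4.2   4.3   5.7]
[ 32.7 232.  233.   -4.    1.9   5.6]
[ 33.  230.  230.7  -3.    0.9   6.7]
[ 33.2 228.  228.6  -2.7  -0.5   7.8]
[ 33.5 226.  226.6  -2.9  -1.    8.7]
[ 33.7 224.  224.6  -2.9  -0.7   7.9]
[ 34.  222.  222.6  -3.1  -0.    8.2]
```

```bash
python3 - <<'E'
from h import *
L=[]
for d in np.arange(226,251,2.): L.append(lead(d,.02))
np.save("log3.npy",L)
for l in L: print(np.round(l,1))
A=np.load("log2.npy")[12:]
for Q,sg in((A,1),(np.array(L),-1)):
    w=np.clip(sg*Q[:,4]+1,0,None); w[w<1.2]=0; print("centroid",(w*Q[:,2]).sum()/w.sum())
E
```

```text
[ 34.3 226.  226.9  -3.7   0.6   6.5]
[ 34.6 228.  228.8  -2.1   0.7   7.1]
[ 34.8 230.  230.5  -1.9  -1.2   8.7]
[ 35.1 232.  232.1  -3.1  -2.3   8.9]
[ 35.3 234.  233.9  -2.2  -3.9  10.9]
[ 35.6 236.  235.7  -2.6  -5.7  11.9]
[ 35.8 238.  237.7  -3.3  -5.3  12.1]
[ 36.1 240.  239.9  -2.4  -4.4  11. ]
[ 36.3 242.  242.1  -3.3  -3.2   9.9]
[ 36.6 244.  244.3  -3.4  -1.4   8.9]
[ 36.8 246.  246.5  -3.7   0.7   7.7]
[ 37.1 248.  248.5  -3.8   0.3   7.6]
[ 37.3 250.  250.5  -3.3  -0.    8.5]
centroid 239.08845436722217
centroid 237.1246093054476
```

```bash
python3 - <<'E'
from h import *
for d in (246,242,239,236.8,238.0): print(np.round(lead(d,.03),1))
robot.gripper_to(.04)
s=robot.get_state();print(s["time"],s["force"],s["opening"])
p=s["ee_pos"];robot.move_linear([p[0],p[1],.17],velocity=.15)
i=robot.camera_info("wrist");im=robot.grab_frame("wrist");save(im,"w2.png",None,1.5)
j=robot.grab_frame("top");save(j,"t2.png",(170,120,310,245),5);np.save("t2.npy",j)
import pickle;pickle.dump(i,open("w2.pkl","wb"));np.save("w2.npy",im)
print(robot.get_state()["time"])
E
```

```text
[ 37.6 246.  246.3  -3.4  -1.2   8.4]
[ 37.8 242.  242.6  -3.5   0.6   6.9]
[ 38.1 239.  239.9  -4.2   1.3   6.1]
[ 38.4 236.8 237.9  -4.4   3.7   5. ]
[ 38.6 238.  238.3  -2.8  -1.6  10.5]
39.1583 [0.08699472 1.3604986  0.15062383] 0.03989567307267013
39.7083
```

View pics/w2.png

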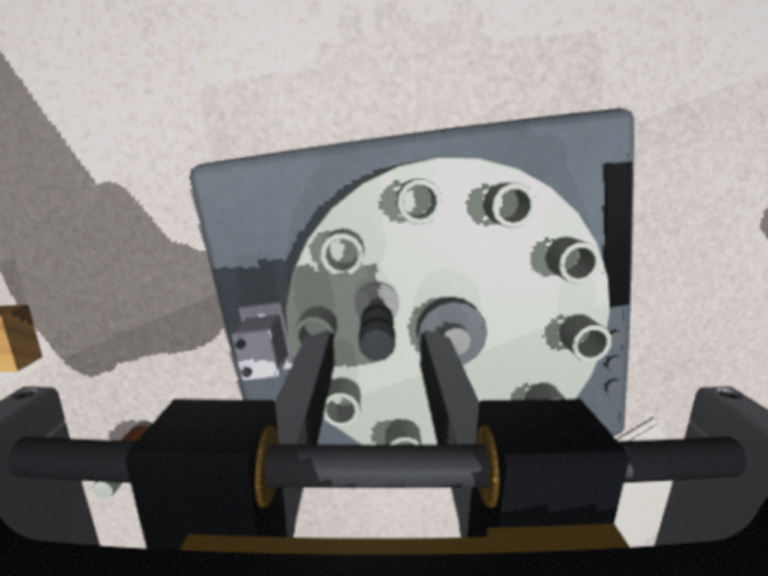

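View pics/t2.png

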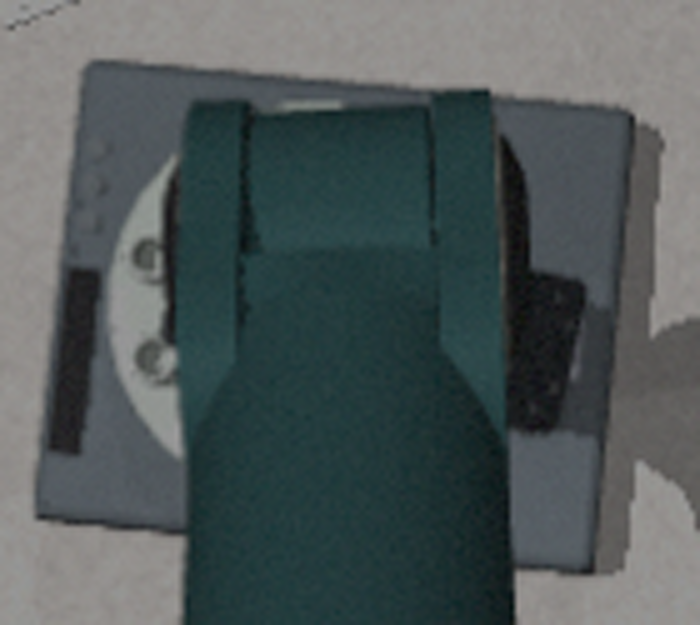

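In the wrist view the knob stands free between the fingers with its top near (377,343). The socket nearest the shoe is at about (318,330), partly hidden by the left finger. I'll check the tray phase from the other rims.

```bash
python3 - <<'E'
from h import *
import pickle
i=pickle.load(open("w2.pkl","rb"))
S=onz("wrist",np.array([[417,200],[510,204],[577,259],[591,340],[343,251],[343,407]])/1.5,.097,i)[:,:2]
A=np.c_[2*S,np.ones(len(S))];q=np.linalg.lstsq(A,(S**2).sum(1),rcond=None)[0]; c=q[:2];print("c,r",c,np.sqrt(q[2]+c@c))
for cc in (c,C):
    ang=np.degrees(np.arctan2(*(S-cc).T[::-1]));print(np.round(ang%36,1),np.mean(ang%36), "expect",(238.1+18)%36)
gf=onz("wrist",np.array([[287,362],[246,378],[238,320]])/1.5,.083,i);print(gf)
T=C+.085*np.array([np.cos(np.radians(256.1)),np.sin(np.radians(256.1))]);print("socket",T, proj("wrist",[[*T,.097]],i)*1.5)
# plug reach checks
for a in (80,100,0,180,170): 
    print(a,robot.ik([.5275,-.3645,.062],down(np.radians(a))) is not None,robot.ik([*T,.13],down(np.radians(a))) is not None)
# beaker from top/scene
print(proj("scene",[[.5275,-.3645,.077],[.605,-.36,0],[.605,-.36,.16],[.605,-.36,.09]]))
save(cv2.imread("pics/scene0.png")[:,:,::-1],"s0c.png",(70,190,220,290),5)
E
```

```text
c,r [0.58682666 0.10908604] 0.08377304124472251
[5.2 5.2 4.8 4.2 3.7 5. ] 4.682769608548092 expect 4.100000000000023
[5.3 5.4 5.1 4.4 3.6 4.7] 4.76369162010792 expect 4.100000000000023
[[ 0.58782082  0.0013087   0.083     ]
 [ 0.59350389 -0.02853703  0.083     ]
 [ 0.55344778 -0.02147646  0.083     ]]
socket [0.56683062 0.0267391 ] [[313.67590572 332.97180315]]
80 True True
100 True True
0 True True
180 True True
170 True True
[[101.13710546 222.82838089]
 [114.41264621 267.08671455]
 [100.71788054 211.33205873]
 [106.9789715  236.85699811]]
```

View pics/s0c.png

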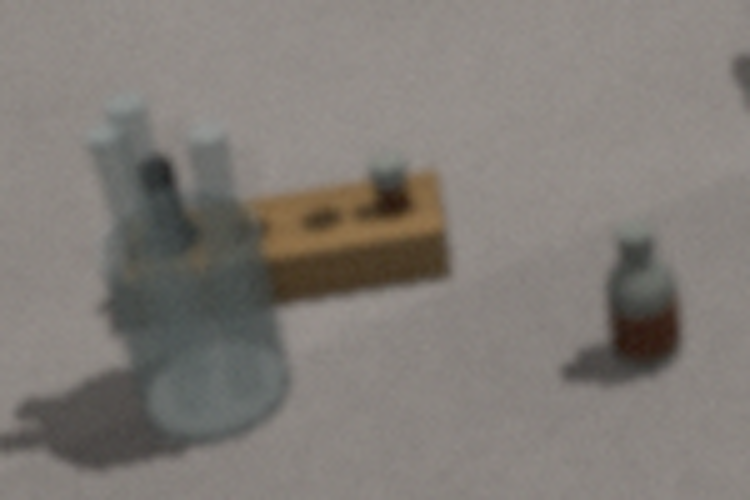

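```bash
python3 - <<'E'
from h import *
print(onz("top",[[413.8,164.5],[424.7,178.8],[406.7,178.3]],.155))
robot.move_ptp([.528,-.365,.175],down(np.radians(80)))
i=robot.camera_info("wrist");im=robot.grab_frame("wrist");save(im,"w3.png",None,1.5)
j=robot.grab_frame("top");save(j,"t3.png",(180,130,300,230),6);np.save("t3.npy",j)
import pickle;pickle.dump(i,open("w3.pkl","wb"));np.save("w3.npy",im)
s=robot.get_state();print(s["time"],s["ee_pos"],s["qpos"])
g=cv2.cvtColor(im,cv2.COLOR_RGB2GRAY)
E
```

```text
[[ 0.62905072 -0.34633185  0.155     ]
 [ 0.5938747  -0.37392799  0.155     ]
 [ 0.59413238 -0.32758619  0.155     ]]
41.4 [ 0.52878789 -0.36369906  0.17496241] [ 0.25043103  0.52403946  0.42211233  1.62755169 -0.24031771  1.04177863
  2.14248713]
```

View pics/w3.png

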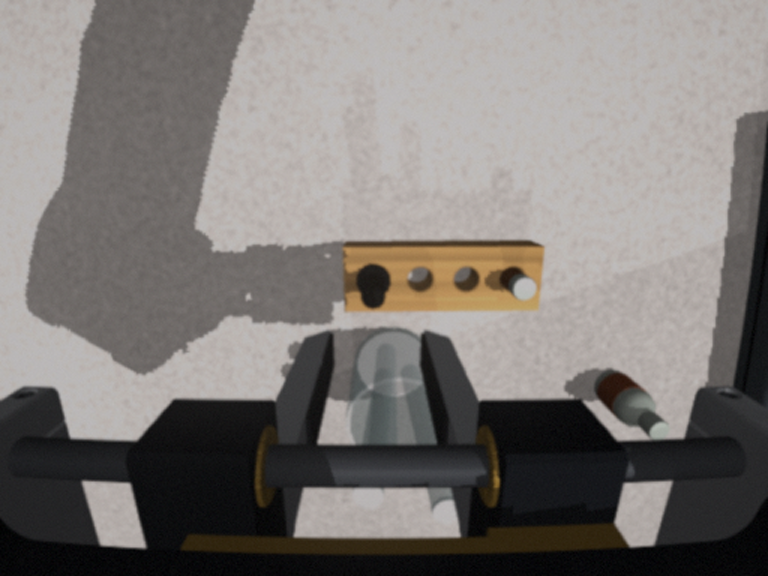

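View pics/t3.png

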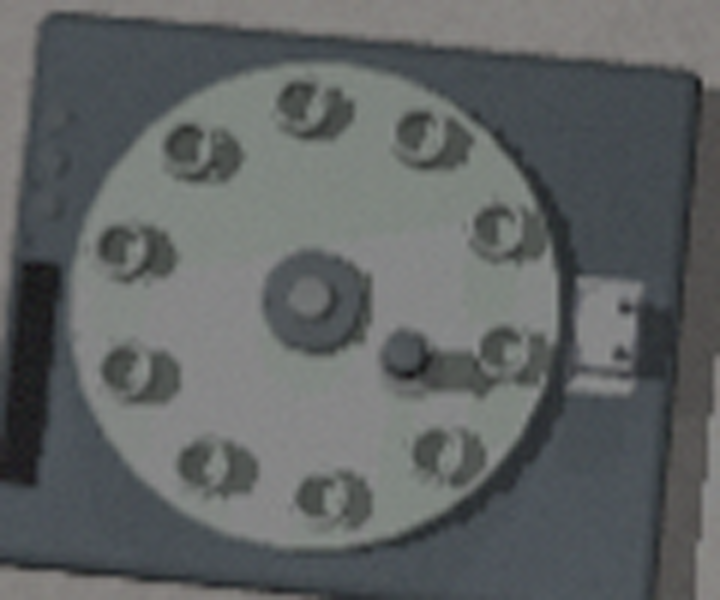

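The wrist view shows the plug's flange at (373,280) and its stem top at (373,300). The beaker tubes lie on the far (+x) side. In the top view the knob is at (405,352), and the socket nearest the shoe is at (503,352).

```bash
python3 - <<'E'
from h import *
import pickle
im=np.load("w3.npy");i=pickle.load(open("w3.pkl","rb"))
save(im,"w3c.png",(220,155,280,215),10)
print("top",onz("wrist",np.array([[373,298]])/1.5,.077,i),"flange",onz("wrist",np.array([[373,280]])/1.5,.035,i))
h=onz("wrist",np.array([[420,279],[466,279]])/1.5,.03,i);print(h,"hole dist",np.linalg.norm(h[1]-h[0]),"plug hole",h[0]+(h[0]-h[1]))
print("ang",np.degrees(np.arctan2(*(h[1]-h[0])[:2][::-1])))
S=onz("top",np.array([[304,107],[423,138],[497,230],[503,352],[441,455],[326,496],[208,463],[130,372],[126,250],[192,150]])/6+[180,130],.097)[:,:2]
A=np.c_[2*S,np.ones(len(S))];q=np.linalg.lstsq(A,(S**2).sum(1),rcond=None)[0]; c=q[:2];print("c,r",c,np.sqrt(q[2]+c@c))
ang=np.degrees(np.arctan2(*(S-c).T[::-1]));print(np.round(ang%36,1),np.mean(ang%36))
k=onz("top",np.array([[404,348]])/6+[180,130],.145)[0,:2];print("knob",(k-c),np.degrees(np.arctan2(*(k-c)[::-1]))%360)
E
```

```text
top [[ 0.52830029 -0.36597768  0.077     ]] flange [[ 0.52708225 -0.36608192  0.035     ]]
[[ 0.53366672 -0.33136715  0.03      ]
 [ 0.53964199 -0.29710495  0.03      ]] hole dist 0.03477933701765472 plug hole [ 0.52769145 -0.36562935  0.03      ]
ang 80.1072041794516
c,r [0.58783461 0.10611369] 0.08376156179894917
[4.6 3.8 4.3 3.7 4.5 4.9 4.3 4.4 4.1 4.4] 4.310903359826161
knob [-0.02438819 -0.0405714 ] 238.98917489550198
```

View pics/w3c.png

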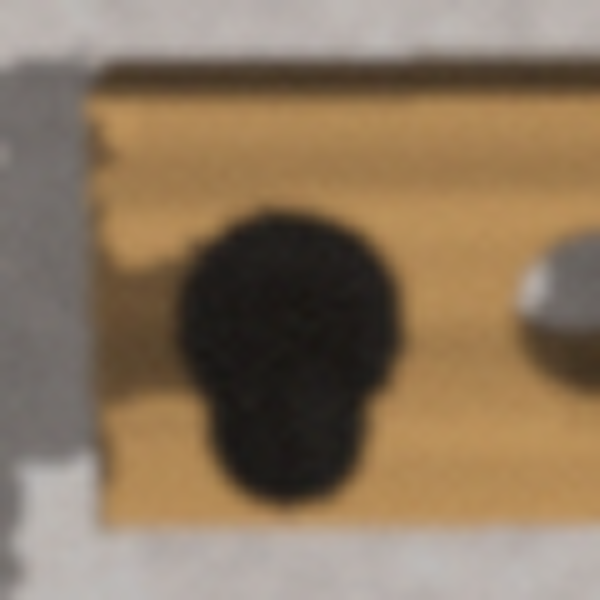

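```bash
python3 - <<'E'
from h import *
th=np.radians(256.35);T=C+.085*np.array([np.cos(th),np.sin(th)]);print(T)
q0=robot.get_state()["qpos"]
for a in (80,125,170,35,-10,-30):
    q=robot.ik([*T,.19],down(np.radians(a)));print(a,None if q is None else np.round(q-q0,2),None if q is None else np.round(q,2))
P=[.5277,-.3658]
robot.move_linear(P+[.09],velocity=.15)
print(robot.move_linear(P+[.061],velocity=.05,threshold=12))
robot.gripper_to(0)
s=robot.get_state();print(s["time"],s["ee_pos"],s["force"],s["opening"])
robot.move_linear(P+[.10],velocity=.1);
s=robot.get_state();print(s["time"],s["ee_pos"],s["force"],s["opening"])
E
```

```text
[0.56719083 0.02665079]
80 [-0.66 -0.15 -0.04  0.18  0.08 -0.04 -0.71] [-0.41  0.37  0.38  1.81 -0.16  1.    1.44]
125 [-0.53 -0.17 -0.21  0.17  0.15 -0.05  0.02] [-0.28  0.36  0.22  1.8  -0.09  0.99  2.16]
170 [-0.2  -0.17 -0.61  0.16  0.32 -0.04  0.66] [ 0.05  0.36 -0.19  1.79  0.08  1.    2.8 ]
35 [-0.76 -0.14  0.1   0.18  0.02 -0.04 -1.44] [-0.51  0.39  0.52  1.81 -0.22  1.    0.71]
-10 [-0.9  -0.1   0.28  0.19 -0.08 -0.02 -2.14] [-0.65  0.42  0.7   1.81 -0.32  1.02  0.  ]
-30 [-0.96 -0.07  0.37  0.19 -0.13 -0.01 -2.44] [-0.71  0.45  0.79  1.81 -0.37  1.03 -0.3 ]
False
43.3583 [ 0.52776896 -0.36585939  0.06112841] [-0.00198635 -0.30025458  1.23645065] 0.015318294747116748
43.9 [ 0.52776465 -0.36564193  0.10008298] [ 0.3805143  -0.37587665 -0.65264127] 0.015364571415175634
```

```bash
python3 - <<'E'
from h import *
robot.move_linear([.5277,-.3658,.2],velocity=.2)
T=[.56719,.02665]
robot.move_ptp(T+[.19],down(np.radians(30)))
robot.move_linear(T+[.160],velocity=.1)
i=robot.camera_info("wrist");im=robot.grab_frame("wrist");save(im,"w4.png",None,1.5);save(im,"w4c.png",(180,150,330,260),5)
import pickle;pickle.dump(i,open("w4.pkl","wb"));np.save("w4.npy",im)
s=robot.get_state();print(s["time"],s["ee_pos"],s["force"],s["opening"])
print(proj("wrist",[[*T,.097],[*T,.112]],i)*1.5)
E
```

```text
46.5167 [0.56741619 0.02625039 0.16033107] [ 0.39608796 -0.65259945 -0.08378871] 0.01579432870997515
[[376.71074375 315.34308574]
 [376.73071639 324.67889182]]
```

View pics/w4.png

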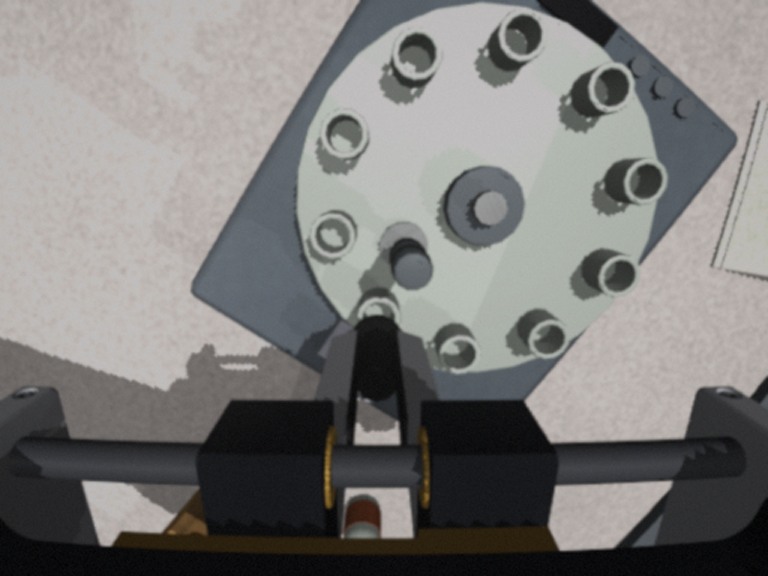

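View pics/w4c.png

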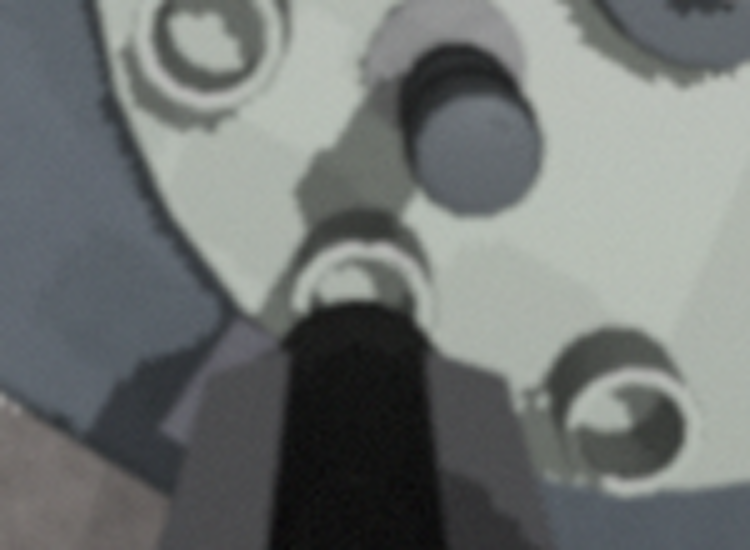

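```bash
python3 - <<'E'
from h import *
import pickle
i=pickle.load(open("w4.pkl","rb"))
print("target rim",onz("wrist",[[252.8,211.2]],.097,i))
S=onz("wrist",np.array([[416,57],[521,38],[609,88],[642,181],[616,273],[546,334],[458,349],[379.2,316.8],[332,236],[345,133]])/1.5,.097,i)[:,:2]
A=np.c_[2*S,np.ones(len(S))];q=np.linalg.lstsq(A,(S**2).sum(1),rcond=None)[0]; c=q[:2];print("c,r",c,np.sqrt(q[2]+c@c))
ang=np.degrees(np.arctan2(*(S-c).T[::-1]));print(np.round(ang%36,1),np.mean(ang%36))
m=np.radians(252+np.mean(ang%36)); print("model",c+.085*np.array([np.cos(m),np.sin(m)]),C+.085*np.array([np.cos(m),np.sin(m)]))
E
```

```text
target rim [[0.56884251 0.02659767 0.097     ]]
c,r [0.58771095 0.10869169] 0.08332505555537024
[4.6 3.8 3.6 3.8 4.4 4.4 3.8 5.1 4.8 3.9] 4.224269058130131
model [0.56747057 0.0261367 ] [0.56700962 0.02669501]
```

```bash
python3 - <<'E'
from h import *
T=[.5676,.0266]
robot.move_linear(T+[.150],velocity=.05)
s=robot.get_state();f0=s["force"];print(s["time"],s["ee_pos"],f0)
for z in (.145,.141,.136,.131):
    h=robot.move_linear(T+[z],velocity=.03,threshold=7)
    s=robot.get_state();print(h,round(s["time"],2),np.round(s["ee_pos"],4),np.round(s["force"]-f0,1),np.round(s["moment"],2))
    if h: break
E
```

```text
46.8667 [0.56746511 0.02659885 0.14975429] [ 0.63715692 -0.79845111 -0.3501305 ]
False 47.18 [0.5675 0.0266 0.1448] [-1.2  1.2  0. ] [-0.07 -0.03  0.03]
False 47.47 [0.5675 0.0266 0.1408] [-0.3  0.9  1. ] [0.   0.02 0.03]
False 47.78 [0.5675 0.0266 0.1358] [0.  0.9 0.3] [-0.04 -0.01 -0.04]
False 48.1 [0.5675 0.0266 0.1308] [-0.2  0.5  0.5] [-0.05  0.    0.04]
```

```bash
python3 - <<'E'
from h import *
T=[.5676,.0266]
for z in np.arange(.1300,.1254,-.0006):
    h=robot.move_linear(T+[z],velocity=.01,threshold=6)
    s=robot.get_state();print(h,round(s["time"],2),np.round(s["ee_pos"],4),np.round(s["force"],1))
    if h or s["force"][2]>7: break
E
```

```text
False 48.35 [0.5676 0.0266 0.13  ] [ 0.2 -0.6  0.1]
False 48.6 [0.5676 0.0266 0.1294] [-0.3 -0.7 -0.3]
False 48.85 [0.5676 0.0266 0.1288] [ 0.4 -0.5 -0.7]
False 49.1 [0.5677 0.0266 0.1283] [ 0.2 -0.4  1.1]
False 49.35 [0.5678 0.0266 0.128 ] [-1.8 -1.2  8.2]
```

```bash
python3 - <<'E'
from h import *
robot.gripper_to(.030)
s=robot.get_state();print(s["time"],s["force"],s["opening"],s["ee_pos"])
robot.move_linear([.5678,.0266,.175],velocity=.1)
i=robot.camera_info("wrist");im=robot.grab_frame("wrist");save(im,"w5.png",None,1.5)
robot.move_ptp([.45,.20,.30],down(np.radians(30)))
robot.move_ptp([.35,.40,.30],down(np.radians(50)))
j=robot.grab_frame("top");save(j,"t5.png",(180,130,300,230),6)
s=robot.get_state();print(s["time"],s["force"])
j=robot.grab_frame("scene");save(j,"s5.png",(200,140,380,260),4)
E
```

```text
49.8083 [-5.66880262 -6.88230709 11.99527541] 0.03004901192285602 [0.56758669 0.02499569 0.12815069]
52.3917 [ 0.36318809 -0.40142923 -0.1872985 ]
```

View pics/w5.png

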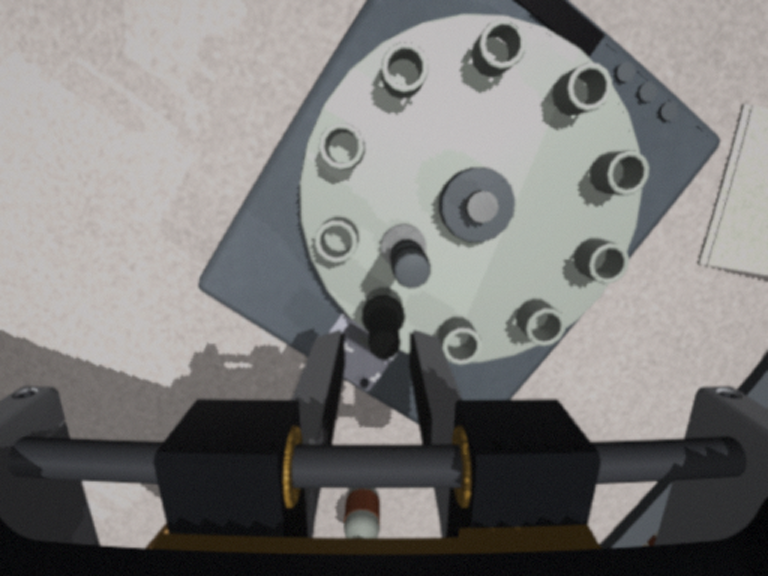

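View pics/t5.png

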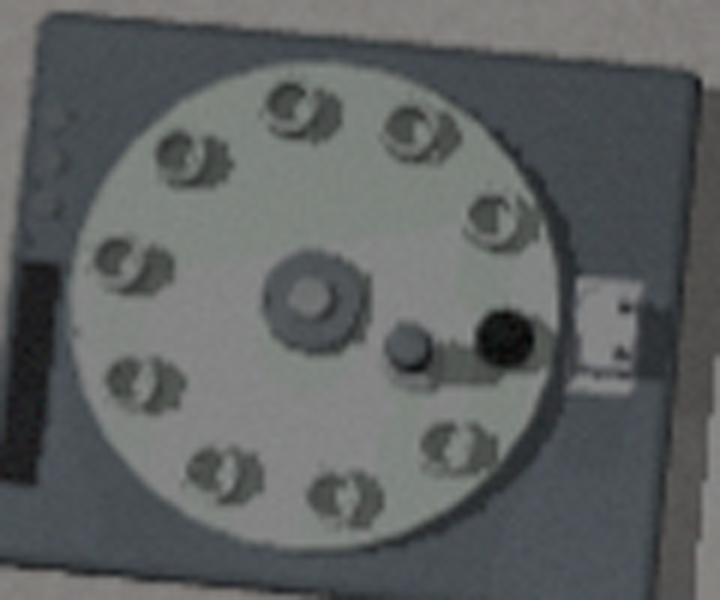

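View pics/s5.png

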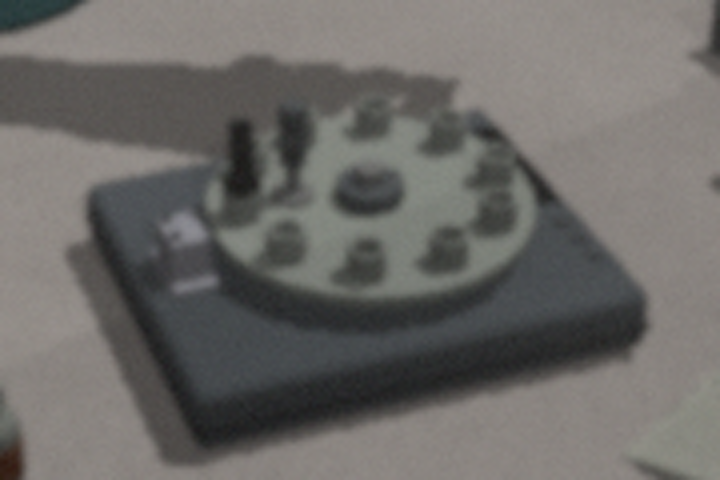

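The top view after release shows the sockets turned a few degrees anticlockwise compared with t3: (304,107) moved to (292,110). I'll quantify the shift.

```bash
python3 - <<'E'
from h import *
S=onz("top",np.array([[292,109],[411,132],[490,220],[452,446],[338,496],[220,472],[136,383],[123,265],[183,158]])/6+[180,130],.097)[:,:2]
A=np.c_[2*S,np.ones(len(S))];q=np.linalg.lstsq(A,(S**2).sum(1),rcond=None)[0]; c=q[:2];print("c,r",c)
ang=np.degrees(np.arctan2(*(S-c).T[::-1]));print(np.round(ang%36,1),np.mean(ang%36))
k=onz("top",np.array([[409,343]])/6+[180,130],.145)[0,:2];print("knob",np.degrees(np.arctan2(*(k-c)[::-1]))%360)
k=onz("top",np.array([[503,336]])/6+[180,130],.144)[0,:2];print("plug",np.degrees(np.arctan2(*(k-c)[::-1]))%360,k-c, np.linalg.norm(k-c))
E
```

```text
c,r [0.58736337 0.10608509]
[8.2 7.9 8.2 8.8 8.4 8.5 7.8 8.3 7.7] 8.190706813128633
knob 242.84028788797139
plug 257.38763945393976 [-0.0180958  -0.08087398] 0.08287375420890053
```

```bash
python3 - <<'E'
from h import *
im=cv2.imread("pics/w5.png")[:,:,::-1]; save(im,"w5c.png",(310,220,490,380),4)
i=robot.camera_info("top");
Th=np.radians(252+8.2);T=C+.085*np.array([np.cos(Th),np.sin(Th)]);print(T)
print("pred top plug px",(proj("top",[[*T,.144],[*T,.102],[*T,.097]])-[180,130])*6)
print("pred scene plug px",(proj("scene",[[*T,.144],[*T,.102],[*T,.097]])-[200,140])*4)
print("t:pred other sockets",[( (proj("top",[[*(C+.085*np.array([np.cos(Th+d),np.sin(Th+d)])),.097]])-[180,130])*6).round(0).tolist() for d in np.radians([36,72,-36])])
E
```

```text
[0.57278219 0.02549033]
pred top plug px [[502.48915944 327.44025266]
 [502.97518553 338.00966807]
 [503.03091264 339.22176436]]
pred scene plug px [[238.74487199 124.96002302]
 [239.89182313 181.98362652]
 [240.02547795 188.62833563]]
t:pred other sockets [[[488.0, 218.0]], [[404.0, 129.0]], [[443.0, 447.0]]]
```

View pics/w5c.png

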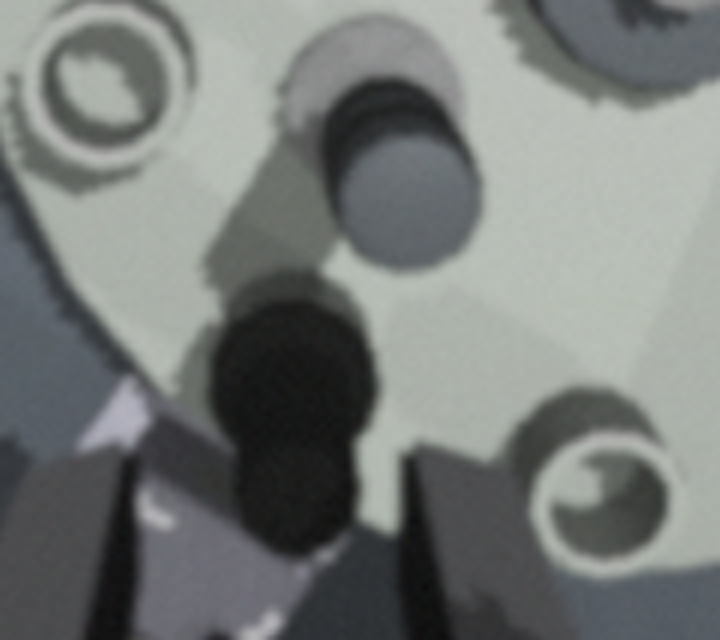

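The plug itself stands upright and at flange height: its predicted and seen positions agree in the scene view. But the tray turned +3.9° at release, putting the knob at about 242°. I'll take the knob again and lead it back to 238.1°.

```bash
python3 - <<'E'
from h import *
a=np.radians(242.0);k=list(C+.0501*np.array([np.cos(a),np.sin(a)]));print(k)
robot.move_ptp(k+[.185],down(np.radians(10)))
robot.gripper_to(.034)
robot.move_linear(k+[.150],velocity=.12)
f0=robot.get_state()["force"]
print(robot.move_linear(k+[.1255],velocity=.06,threshold=20))
s=robot.get_state();print(s["time"],s["ee_pos"],s["force"]-f0)
robot.gripper_to(0)
s=robot.get_state();q=s["ee_pos"][:2]-C;print(s["time"],s["ee_pos"],s["force"],s["opening"],np.degrees(np.arctan2(q[1],q[0]))%360)
E
```

```text
[np.float64(0.5637294747044269), np.float64(0.06501432559776776)]
False
55.275 [0.56370325 0.06489644 0.12539098] [ 1.17409796 -0.1044713  -0.13710661]
55.6833 [0.56415653 0.06523371 0.12580238] [3.37127075 0.47009961 0.0172955 ] 0.017493750727810363 242.3159187650623
```

```bash
python3 - <<'E'
from h import *
for d in (240.5,238.5,236.9,237.9): print(np.round(lead(d,.02,z=.1257),1))
robot.gripper_to(.034)
s=robot.get_state();print(s["time"],s["force"],s["ee_pos"])
p=s["ee_pos"];robot.move_linear([p[0],p[1],.185],velocity=.15)
robot.move_ptp([.45,.20,.30],down(np.radians(30)))
robot.move_ptp([.35,.40,.30],down(np.radians(50)))
j=robot.grab_frame("top");save(j,"t6.png",(180,130,300,230),6);save(j,"t6b.png",(320,130,450,230),5)
s=robot.get_state();print(s["time"],s["force"])
j=robot.grab_frame("scene");save(j,"s6.png",None,1.5)
E
```

```text
[ 55.9 240.5 241.1  -4.1   5.4  -5.5]
[ 56.2 238.5 238.9  -3.9   4.3  -3.2]
[ 56.4 236.9 237.4  -5.1   4.7  -4.6]
[ 5.670e+01  2.379e+02  2.376e+02 -5.500e+00 -2.000e-01  1.000e+00]
57.1667 [-0.41337957  0.30300453 -0.36938047] [0.56051179 0.06658697 0.12566698]
59.4917 [ 0.88896256 -0.08283755  0.22828262]
```

View pics/t6.png

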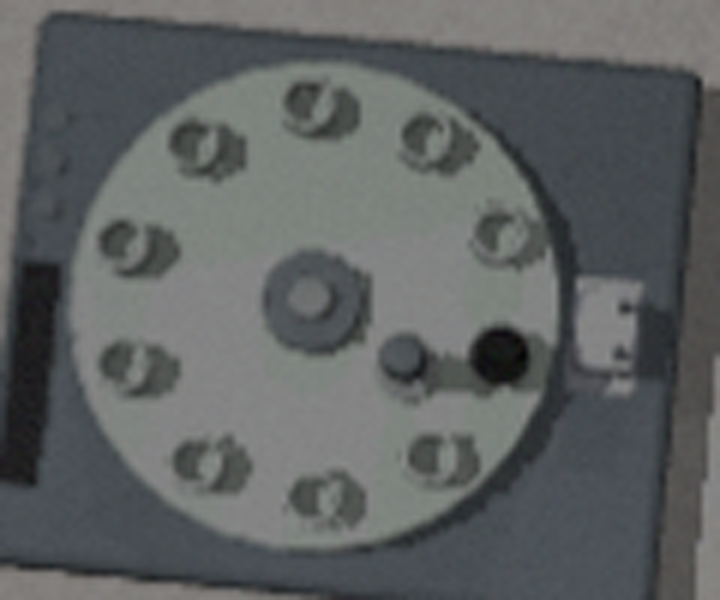

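View pics/s6.png

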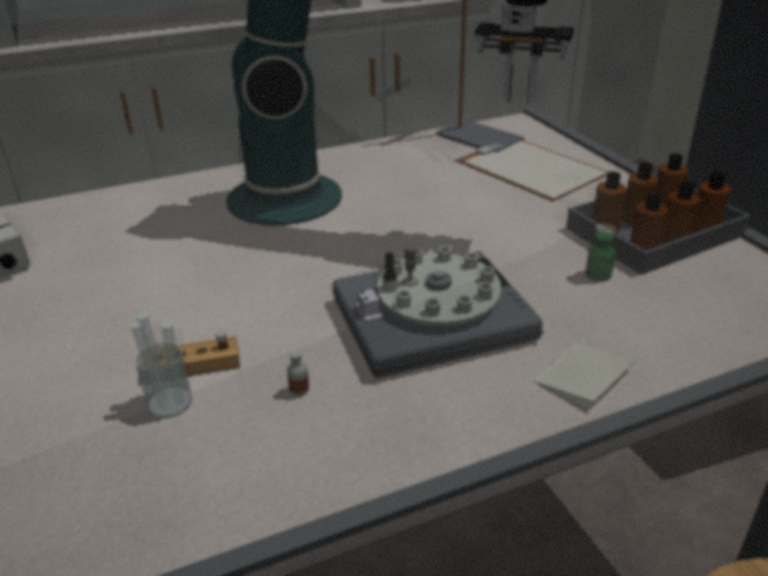

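```bash
python3 - <<'E'
from h import *
t3=cv2.imread("pics/t3.png");t5=cv2.imread("pics/t5.png");t6=cv2.imread("pics/t6.png")
# same socket, side by side, three pictures: bottom-left & top region
rows=[]
for x,y in ((310,108),(205,462),(130,250),(443,455)):
    rows.append(np.hstack([cv2.resize(t[y-45:y+45,max(x-55,0):x+55],(220,140)) for t in (t3,t5,t6)]))
cv2.imwrite("pics/cmp.png",np.vstack(rows))
S=onz("top",np.array([[312,107],[430,141],[500,236],[436,459],[319,497],[203,462],[127,368],[129,246],[198,147]])/6+[180,130],.097)[:,:2]
A=np.c_[2*S,np.ones(len(S))];q=np.linalg.lstsq(A,(S**2).sum(1),rcond=None)[0]; c=q[:2]
ang=np.degrees(np.arctan2(*(S-c).T[::-1]));print(c,np.round(ang%36,1),np.mean(ang%36))
E
```

```text
[0.5874997  0.10575774] [2.5 1.9 2.7 2.6 2.6 2.6 2.8 2.6 2.5] 2.52671388087618
```

View pics/cmp.png

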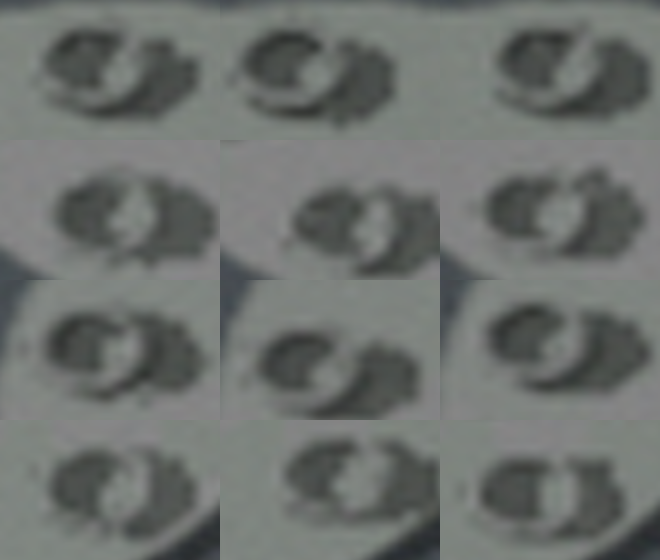

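```bash
python3 - <<'E'
from h import *
s=robot.get_state();print(s["time"],s["force"],s["ee_pos"])
robot.sign_off()
E
```

```text
59.5417 [0.05147256 0.34234788 0.62855371] [0.35136555 0.39854465 0.30005642]
the job is handed in; nothing more can be done
```

I handed the job in at 59.5 s. The plug is home in the socket nearest the guide shoe, and the tray stands on its rubbing spot, about 1.7° from my best estimate of the middle.

- **Finding the spot:** I led the tray by its knob through one full turn, then scanned finely in both directions. The only drag rise was centred at a knob angle of about 238° in world axes: 239.1° turning clockwise and 237.1° anticlockwise. I stopped the tray there.
- **Placing the plug:** It met the rim at the expected tool height of 0.128 m with about 8 N. In the pictures it stands upright at flange height.
- **What went wrong:** Letting go of the plug turned the tray about 4° anticlockwise. I never found the cause; the tool read about 15 N as the fingers opened. I gripped the knob again and led the tray back, and it still dragged hard on the way, at 4–5 N at the knob.
- **Checks that disagree:** My last top view puts the tray about 1.7° clockwise of where I first stopped it. The tool's own reading puts it only about 0.5° from the centre. Either is well inside the 10° drag zone, so I left it there.
- **Other things on the bench:** The arm stands clear of everything. The beaker, vial, dropper bottle and reagent bottle look undisturbed in the last scene view, and I saw no contact with the guide block.

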